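# Let the mill balls out of the dispenser

### The job

Without picking anything up, push the green catch tray by its orange plate along its rails until it is fully home under the spout of the ball dispenser. Then press the red pad of the rocking lever down and keep it down until all three white balls have rolled past the yellow gate into the tray, and let go so that the gate closes again. Do not touch the balls or the gate, and leave the cup, jar and bowl where they stand.

Things in the scene. Friction and masses are not known exactly. Their poses are not given: they have to be found in the camera images.
- dispenser: Ball dispenser fixed to the bench on a brown board (340 x 440 mm, 12 thick). Origin on the bench below the lever's pivot; x runs along the lever from red pad to gate (roughly away from the robot), y left, z up. Board: x -150..190, y -245..195 mm. Pivot 137 mm high, between two steel posts at y +-19, tops 149 mm. Tray rails along x at y -155, end stop at x 165.
- spout (a point): Middle of the open lower end of the wooden chute's floor, 58 mm above the bench. The chute (48 mm wide outside, walls 20 mm) runs along the dispenser's y at x = 100 mm, from y 160 (highest point about 140 mm above the bench) down 10 degrees to this spout at y -98 mm. The gate hangs at y 0.
- pad_top (a point): Centre of the top face of the red press pad (45 x 45 mm) on the lever end nearest the robot, 100 mm from the pivot; 151 mm above the bench when the gate is shut. Moves with the lever: fully pressed, it is about 37 mm lower and the pad leans 0.38 rad down towards the robot.
- rocker (a joint): Angle of the rocking lever (225 mm blue bar): 0 = at rest, gate shut; grows as the pad is pressed, up to its stop at 0.38 rad. A spring brings it back to 0 when let go; pressing takes about 2 N at the start and 4 to 5 N fully down. From about 0.30 rad the gate is clear of the balls.
- gate_foot (a point): Middle of the lower edge of the yellow gate plate (20 x 6 mm, 54 mm tall) that hangs from the far end of the lever into the chute; shut, it is 81 mm above the bench, 6 mm above the chute's floor; it rises with the lever.
- push_plate (a point): Point on the robot-side face of the tray's orange push plate (140 mm wide along y, 70 mm tall, 6 mm thick), at mid width, 63 mm above the bench; the plate spans heights 18 to 88 mm. The face looks along the dispenser's -x; push it along the dispenser's +x.
- tray (a joint): Travel of the catch tray along the dispenser's +x (m): 0 = fully out (nearest the robot), 0.11 = home against its stop under the spout. Stays where it is left; pushing takes about 2 N.
- tray_in (a point): Centre of the inner floor of the green catch tray (inside about 110 x 130 mm, floor 23 mm above the bench, low walls 30 mm, far wall at -y 60 mm). Axes as the dispenser's.
- ball1: White porcelain mill ball, 30 mm diameter, about 36 g; origin at its centre. Waits first behind the gate.
- ball2: White porcelain mill ball, as ball1, second in the row.
- ball3: White porcelain mill ball, as ball1, last in the row (highest up the chute).
- cup: Bystander: terracotta cup without handle, 56 mm across, 55 mm tall, upright on the board to the left of the pad; origin at the centre of its underside.
- jar: Bystander: blue jar with a black cap, 54 mm across, 75 mm tall, upright on the bench left of the board; origin at the centre of its underside.
- bowl: Bystander: terracotta bowl, 90 mm across, 40 mm tall, on the bench right of the board; origin at the centre of its underside.

How it is judged (in metres and radians):
On the way, in this order (a step that is already met when the one before it is completed fails the run):
1. the tray is pushed home under the spout, with the gate still shut (value of joint tray above 0.1 m and value of joint rocker below 0.1 rad), for 0.2 s.
2. a finger presses the red pad down, with the tray home (value of joint tray above 0.1 m and value of joint rocker above 0.15 rad and contact force between the fingers and red_pad above 0.5 N), for 0.05 s.
At the end, for the whole second after the job is handed in: All three balls lie at rest (under 0.05 m/s) inside the tray, the tray is within 10 mm of its home stop, and the lever is back within 0.04 rad of rest with the gate shut (x of ball1 in the frame of tray_in between -0.055 and 0.055 m and y of ball1 in the frame of tray_in between -0.065 and 0.065 m and z of ball1 in the frame of tray_in between 0 and 0.06 m and linear speed of each of ball1, ball2, ball3 below 0.05 m/s and x of ball2 in the frame of tray_in between -0.055 and 0.055 m and y of ball2 in the frame of tray_in between -0.065 and 0.065 m and z of ball2 in the frame of tray_in between 0 and 0.06 m and x of ball3 in the frame of tray_in between -0.055 and 0.055 m and y of ball3 in the frame of tray_in between -0.065 and 0.065 m and z of ball3 in the frame of tray_in between 0 and 0.06 m and value of joint tray above 0.1 m and value of joint rocker below 0.04 rad); the robot touches nothing.
It fails at once if the robot touches a ball (contact force between any of the fingers, the arm and ball1 above 0.3 N or contact force between any of the fingers, the arm and ball2 above 0.3 N or contact force between any of the fingers, the arm and ball3 above 0.3 N).
It fails at once if a ball is lifted or carried (height (world z) of any of ball1, ball2, ball3 above 0.15 m).
It fails at once if the robot touches the gate (contact force between the fingers and yellow_gate above 0.5 N).
It fails at once if the lever is let go after the first ball has come out and before the last one has passed the gate (value of joint rocker below 0.05 rad and y of ball1 in the frame of dispenser below -0.03 m and y of ball3 in the frame of dispenser above 0 m).
It fails at once if the cup, jar or bowl is moved more than 20 mm, lifted or tipped (distance of any of cup, jar, bowl from where it was at the start of the episode above 0.02 m or angle between any of cup, jar, bowl's own z axis and vertical above 0.3 rad).
It also fails if it takes over 42 s, if anything falls off the work surface, if the arm or the gripper's body presses on something with over 40 N, if the wrist force passes 120 N, or if a joint passes its speed limit or range.

### The arm

A 7-joint arm with a two-finger parallel gripper is mounted at the origin on the work surface. World frame = base frame: x ahead of the robot, y to its left, z up, the work surface at z = 0. Lengths are in mm, angles in rad, forces in N, time in s.
With the tool pointing down it reaches from about 400 to 925 mm from the base axis. Payload 5.6 kg.
Tool frame: the origin (TCP) lies between the finger pads; the fingertips stand 8 mm ahead of it and the grasp point (between the pads) lies 11 mm behind it; z points along the fingers, y is the direction in which the jaws open and shut (so a half turn about z gives the same grasp; the last joint's range is limited). The gripper opens to 85 mm and grips with 20 to 120 N. Pads are 22 mm wide; open, the fingers measure 114 mm over their backs; the gripper's body (76 mm by 85 mm) begins 54 mm behind the grasp point. The pads swing forward as they close: fully open they stand 13 mm farther back than shut.
Start: joints at [1.118, 0.468, -0.012, 1.603, 0.006, 1.071, -0.056], TCP at [258.938, -596.204, 239.29] pointing down, gripper open.
Joint ranges: [-2.53, 2.53], [-0.31, 2.02], [-1.57, 1.55], [0.28, 2.44], [-1.29, 4.43], [0.15, 1.84], [-2.92, 2.92]. Speed limits (rad/s): [2.57, 2.57, 3.14, 3.14, 3.14, 3.14, 3.14].

### API

Orientations are given as a unit quaternion [w, x, y, z].
In Python, from station import readout, vision, manip gives the robot as it stands. The module is installed in compiled form; this text tells all that it offers.
- The arm moves only by the tool servo_tool, never from a script. Its argument "commands" is text: rows parted by semicolons, each of 7 numbers parted by spaces: the shift along the world's x, y, z in mm, then the turn, a rotation vector about the world's x, y, z in degrees, then the opening, from -1 (shut) to 1 (fully open). A call has 1 to 8 rows; each row shifts and turns the pose as measured when the row begins; what a row does not reach is not made up. A row lasts 1/8 s, in which the tool goes at most 62.5 mm and 10.7 degrees, less where a joint would pass 70% of its speed; a pose out of reach is approached as far as the arm can. A call is refused whole if a number of a shift passes 62.5 or a number of a turn 10.7, either way. A call with a gripper value outside its range is refused whole. The fingers move at their own pace and stop on an object; "grip_force" is the grip in N (left out, the last holds). Time passes only in rows, so rows that do not move let the fingers close. It gives the time, the measured TCP pose, the force and the opening at its end, in the units of the state.
- readout.get_obs(): the state, without advancing time (a new reading comes with each control period).
- vision.grab_frame(name): name is "scene" or "side" or "wrist"; returns (picture, depth): 384x512x3 uint8, red, green, blue; 384x512 float32, mm along the optical axis (not along the pixel's ray), 0 where there is no reading.
- vision.calibration(name): a dict with "fx", "fy", "cx", "cy" (pixels), "pose" (4x4, takes a point from camera to world coordinates). Camera axes: x right, y up, looking along -z (the intrinsics and any distortion apply to the point x, -y, -z); pixel columns grow to the right and rows downward; lengths in mm; the calibration is good to about 2 mm. A picture is of the moment at which its call begins: read the wrist's pose just before it. calibration takes no time and is no camera call; for the wrist camera it gives the pose at the moment of the call.
- manip.hand_in(): hands the job in, once; it reports no verdict.
The state is a dict: "clock": time; "joints": joint angles; "joint_vel": joint speeds; "joint_torque": joint torques, N m; "ee_pos": TCP position; "tool_rot": TCP orientation; "ft_force": force on the tool from outside, world axes, zero at the start; "wrist_torque": the same for the moment, N m; "grip_width": opening from 0.0 (shut) to 1.0 (fully open).
Only numpy, scipy, OpenCV 4.12 (cv2) and the standard library are available. Lean on these libraries where they do the work, as an engineer would, in place of code of your own. Each camera call takes 0.05 s, during which the arm holds its last target.

## Working session

There is one attempt and no reset: what is moved stays moved. The work goes in short steps, Python scripts to look and compute and a tool call to move; the robot and the scene stay as the last step left them, time stands still between calls to the robot, and variables do not carry over. Pictures are saved under pics/ and viewed, and the job is handed in when it is done.

Besides the shell and the picture viewer there is one more tool, called as a command line: name --argument value ..., lists and objects as JSON in quotes. servo_tool: Moves the arm, as the interface text tells. Its arguments: {"type":"object","properties":{"commands":{"type":"string"},"grip_force":{"type":"number"}},"required":["commands"]}

```bash
mkdir -p pics
python3 - <<'E'
from station import readout, vision, manip
import cv2,numpy as np
print(readout.get_obs())
for n in ["scene","side"]:
    p,d=vision.grab_frame(n); cv2.imwrite(f"pics/{n}0.png",p[:,:,::-1]); np.savez(f"{n}0.npz",p=p,d=d)
    c=vision.calibration(n); print(n,c); np.savez(f"{n}cal.npz",**{k:np.array(v) for k,v in c.items()})
E
```

```text
{'clock': 0.0, 'joints': array([ 1.11796169,  0.46836341, -0.01158803,  1.60366071,  0.00600108,
        1.07142495, -0.05628661]), 'joint_vel': array([-0.0011257 ,  0.00033007, -0.000428  ,  0.00060944, -0.00046074,
        0.00040852,  0.00123052]), 'joint_torque': array([-1.32058849e-04, -5.32390058e+01,  2.15975923e-02, -2.51310986e+01,
        1.14623050e-02,  7.71518826e-03, -7.30941963e-06]), 'ee_pos': array([ 258.6988635 , -595.68036879,  238.33190979]), 'tool_rot': array([-8.75920945e-04,  9.79083822e-01,  2.03455249e-01, -2.50648634e-04]), 'ft_force': array([-0.08866783,  0.15606741,  0.19689812]), 'wrist_torque': array([ 0.00381544,  0.02224183, -0.01115351]), 'grip_width': 0.9988904583531506}
scene {'fx': 440.74479881396627, 'fy': 440.74479881396627, 'cx': 259.3380529918602, 'cy': 193.71390855093904, 'pose': array([[-3.64580492e-01, -5.30011487e-01,  7.65616672e-01,
         1.36289991e+03],
       [ 9.30851909e-01, -2.28995897e-01,  2.84737779e-01,
         3.56673084e+02],
       [ 2.44087830e-02,  8.16485580e-01,  5.76849642e-01,
         7.04464162e+02],
       [ 0.00000000e+00,  0.00000000e+00,  0.00000000e+00,
         1.00000000e+00]])}
side {'fx': 369.64106670707326, 'fy': 369.64106670707326, 'cx': 257.0182023564014, 'cy': 192.9352746562341, 'pose': array([[-6.87428615e-01,  3.90559157e-01, -6.12295227e-01,
         1.21461589e+01],
       [-7.26251832e-01, -3.69193729e-01,  5.79874355e-01,
         6.10969316e+02],
       [ 4.19681439e-04,  8.43302755e-01,  5.37438637e-01,
         6.21983413e+02],
       [ 0.00000000e+00,  0.00000000e+00,  0.00000000e+00,
         1.00000000e+00]])}
```

View pics/scene0.png

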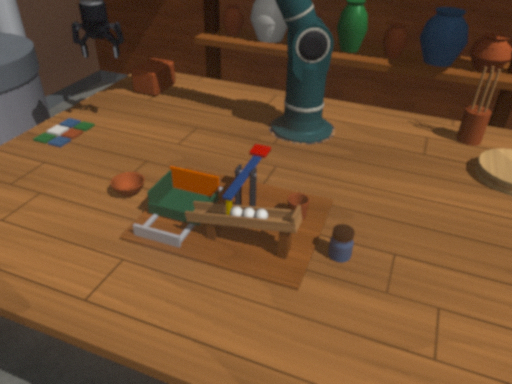

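View pics/side0.png

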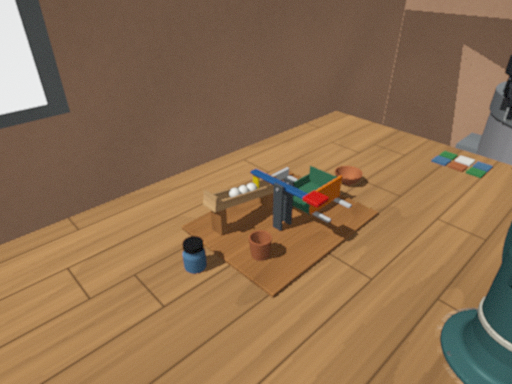

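The scene view shows the red pad at (260,150), orange plate at (195,180), gate at (229,207) and balls at (237–262,213). The side view shows the pad at (316,198), orange plate at (326,196), cup at (261,245) and jar at (195,255). Next I measure by colour masks with depth.

```bash
cat > h.py <<'E'
import numpy as np,cv2
def load(n):
    z=np.load(f"{n}0.npz"); c=np.load(f"{n}cal.npz"); return z['p'],z['d'],c
def world(d,c):
    v,u=np.indices(d.shape); x=(u-c['cx'])/c['fx']*d; y=(v-c['cy'])/c['fy']*d
    P=np.stack([x,-y,-d,np.ones_like(d)],-1)@c['pose'].T
    P=P[...,:3]; P[d<=0]=np.nan; return P
def proj(X,c):
    q=np.linalg.inv(c['pose'])@np.append(X,1); return np.array([c['cx']+c['fx']*q[0]/-q[2], c['cy']-c['fy']*q[1]/-q[2]])
E
python3 - <<'E'
from h import *
R={'red':[(0,12),200,150],'orange':[(8,16),200,150],'green':[(65,85),120,40],'yellow':[(24,32),170,120],'blue':[(105,120),150,100]}
for n in ['scene','side']:
    p,d,c=load(n); W=world(d,c); h=cv2.cvtColor(p,cv2.COLOR_RGB2HSV)
    print(n,'plane check',W[300,200],W[330,100])
    for k,uv in {'scene':{'pad':(260,150),'or':(195,180),'gate':(229,207)},'side':{'pad':(316,198),'or':(330,193),'gate':(256,182)}}[n].items():
        print(k,h[uv[1],uv[0]],W[uv[1],uv[0]])
    win=W[...,0]; box=(W[...,0]>350)&(W[...,0]<1000)&(abs(W[...,1])<400)&(W[...,2]>20)
    H,S,V=[h[...,i].astype(int) for i in range(3)]
    ms={'red':((H<4)|(H>176))&(S>220)&(V>140),'orange':(H>=6)&(H<=14)&(S>225)&(V>140),'yellow':(H>=22)&(H<=32)&(S>150)&(V>110),'blue':(H>105)&(H<120)&(S>150)&(V>70),'white':(S<60)&(V>170),'green':(H>65)&(H<90)&(S>100)}
    for k,m in ms.items():
        m=m&box
        nn,l,st,ce=cv2.connectedComponentsWithStats(m.astype(np.uint8))
        for i in range(1,nn):
            if st[i,4]>=12:
                P=W[l==i]; print(k,st[i].tolist(),np.round(np.nanmedian(P,0)),np.round(np.nanpercentile(P,3,axis=0)),np.round(np.nanpercentile(P,97,axis=0)))
E
```

```text
scene plane check [8.29397607e+02 3.51171827e+01 3.11814880e-01] [ 9.68335587e+02 -1.05502833e+02  7.29176544e-01]
pad [  4 249 175] [453.03244897  16.55344968 153.43906812]
or [ 14 255 130] [ 521.95614556 -136.83107578   64.13261937]
gate [ 25 255 146] [651.43081318  20.93452356 112.20607279]
red [252, 147, 12, 8, 29] [462.   9. 153.] [449.  -2. 148.] [468.  29. 155.]
red [256, 146, 13, 7, 32] [443.  21. 153.] [434.   4. 151.] [455.  32. 155.]
orange [170, 167, 9, 3, 13] [ 523. -198.   87.] [ 519. -206.   85.] [ 526. -186.   90.]
orange [183, 169, 36, 16, 89] [ 521. -113.   88.] [ 517. -168.   72.] [525. -72.  91.]
yellow [226, 201, 6, 14, 63] [651.  19. 112.] [637.  14.  94.] [654.  20. 125.]
blue [225, 178, 19, 20, 85] [623.  20. 143.] [577.  12. 141.] [654.  26. 144.]
white [233, 207, 9, 9, 67] [649.  40. 105.] [640.  32.  98.] [656.  47. 111.]
white [245, 208, 10, 10, 70] [649.  69. 111.] [639.  60. 103.] [657.  76. 115.]
white [258, 209, 10, 10, 79] [648.  99. 115.] [638.  90. 107.] [657. 107. 121.]
green [169, 194, 5, 9, 14] [ 572. -182.   25.] [ 557. -194.   23.] [ 587. -176.
[... 493 characters left out ...]
425.  10. 150.] [422.  -1. 149.] [434.  24. 152.]
yellow [253, 176, 7, 12, 52] [641.  19. 109.] [633.  15.  94.] [653.  21. 123.]
blue [255, 170, 7, 7, 17] [630.  23. 140.] [619.  15. 136.] [646.  27. 142.]
blue [266, 176, 11, 8, 23] [582.  21. 141.] [572.  12. 134.] [597.  26. 142.]
blue [283, 183, 12, 10, 32] [530.  15. 141.] [514.  -1. 112.] [548.  29. 145.]
white [272, 167, 16, 9, 31] [ 717. -157.   43.] [ 671. -190.   40.] [720. -80.  78.]
white [229, 183, 26, 14, 185] [638.  72. 108.] [626.  33.  97.] [662. 108. 117.]
green [294, 168, 40, 25, 461] [ 611. -203.   37.] [ 559. -208.   22.] [ 636. -145.   73.]
green [293, 196, 15, 16, 123] [557. -71.  36.] [529. -74.  22.] [580.  -9.  91.]
```

Both views give pad ≈ (446,15,151), gate ≈ (645,19), plate face ≈ (518,−138) with its top at 88. These agree with an origin at about (546,17) and a yaw of about 1°. I'm moving in front of the plate with the jaws shut.

servo_tool --commands "22 50 0 0 0 -3 -1;22 50 0 0 0 -3 -1;22 50 0 0 0 -3 -1;22 50 0 0 0 -3 -1;22 50 0 0 0 -3 -1;22 50 0 0 0 -3 -1;22 50 0 0 0 -3 -1;20 50 0 0 0 -1 -1"

```text
clock: 1.1
ee_pos: [432.0, -185.8, 235.3]
tool_rot: [-0.002, 1.0, 0.002, -0.001]
ft_force: [1.5, 0.3, -0.1]
grip_width: -0.001
```

servo_tool --commands "20 25 -10 0 0 0 -1;20 23 -35 0 0 0 -1;0 0 -45 0 0 0 -1;0 0 -45 0 0 0 -1;0 0 -30 0 0 0 -1;0 0 0 0 0 0 -1"

```text
clock: 1.85
ee_pos: [474.4, -130.1, 66.2]
tool_rot: [-0.002, 1.0, 0.007, -0.0]
ft_force: [0.4, 1.2, 0.4]
grip_width: -0.005
```

Run:
```python
from station import readout, vision
import cv2
o=readout.get_obs();print(o['clock'],o['ee_pos'],o['ft_force'])
p,d=vision.grab_frame('side'); cv2.imwrite("pics/side1.png",cv2.resize(p[120:300,180:400,::-1],None,fx=3,fy=3))
```

```text
1.85 [ 474.41779497 -130.12077387   66.16195466] [0.37326363 1.22797371 0.41096598]
```

View pics/side1.png

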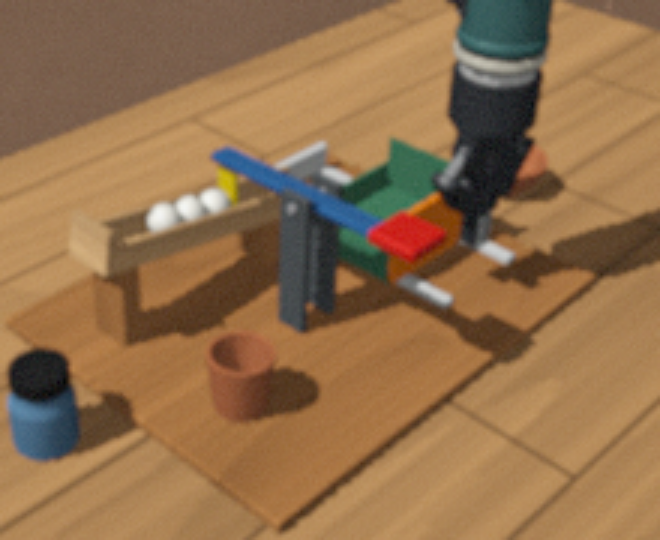

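The closed fingers stand just on the robot side of the orange plate, clear of the pad and posts. Now I push.

servo_tool --commands "5 -8 -3 0 0 0 -1;15 0 0 0 0 0 -1;15 0 0 0 0 0 -1;15 0 0 0 0 0 -1;15 0 0 0 0 0 -1;15 0 0 0 0 0 -1"

```text
clock: 2.65
ee_pos: [561.0, -139.2, 68.0]
tool_rot: [-0.002, 1.0, 0.006, 0.002]
ft_force: [-1.7, 1.6, -0.4]
grip_width: 0.0
```

servo_tool --commands "12 0 -2 0 0 0 -1;12 0 -2 0 0 0 -1;10 0 0 0 0 0 -1;8 0 0 0 0 0 -1"

```text
clock: 3.15
ee_pos: [574.8, -139.4, 62.5]
tool_rot: [-0.003, 0.999, 0.005, -0.034]
ft_force: [-25.0, 2.4, 20.0]
grip_width: 0.004
```

The arm stopped with 25 N on the tool. I'll look before doing anything else.

Run:
```python
from station import readout, vision
import cv2,numpy as np
o=readout.get_obs();print(o['clock'],o['ee_pos'],o['ft_force'])
for n in ['side','scene']:
    p,d=vision.grab_frame(n); np.savez(f"{n}2.npz",p=p,d=d)
    q=p[120:300,180:400,::-1] if n=='side' else p[120:280,110:330,::-1]
    cv2.imwrite(f"pics/{n}2.png",cv2.resize(q,None,fx=3,fy=3))
```

```text
3.15 [ 574.79720168 -139.3910622    62.47862168] [-24.9853256    2.36413741  19.99850473]
```

View pics/side2.png

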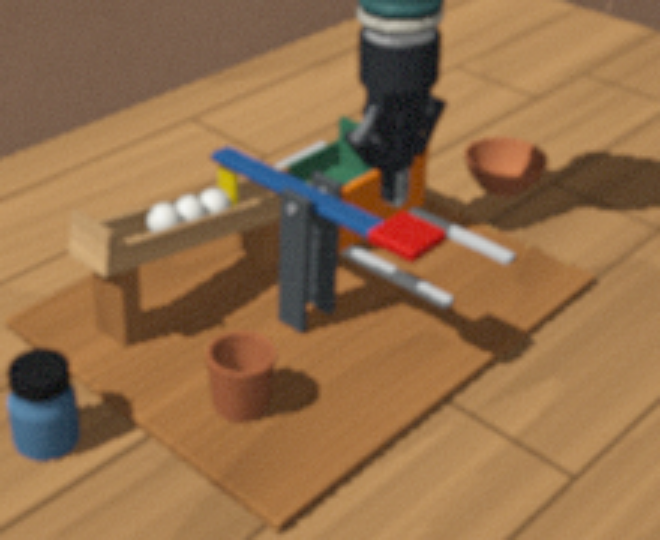

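View pics/scene2.png

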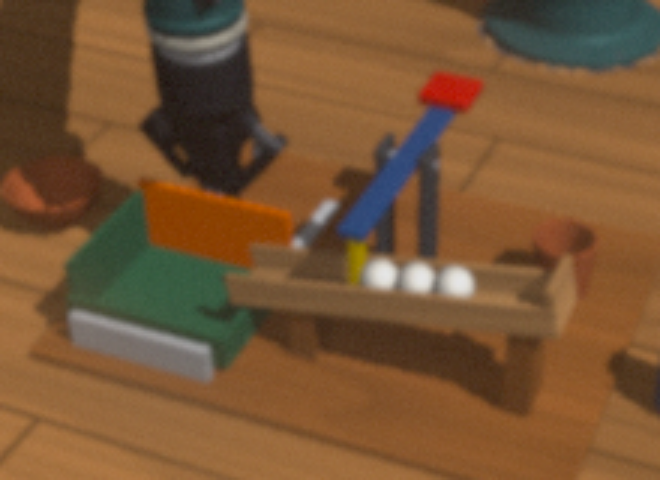

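The tray's front is now hard against the grey end stop at about (140,345), and the gate is still shut. I check the plate travel by depth.

Run:
```python
from h import *
for n in ['side','scene']:
  for t in ['0','2']:
    z=np.load(f"{n}{t}.npz");c=np.load(f"{n}cal.npz");W=world(z['d'],c);h=cv2.cvtColor(z['p'],cv2.COLOR_RGB2HSV)
    H,S,V=[h[...,i].astype(int) for i in range(3)]
    m=(H>=8)&(H<=17)&(S>225)&(V>90)&(W[...,2]>40)&(W[...,2]<84)&(W[...,1]<-60)&(W[...,1]>-220)
    P=W[m];print(n,t,m.sum(),np.round(np.nanmedian(P,0),1),np.nanpercentile(P[:,0],[10,90]))
```

```text
side 0 121 [ 518.5 -161.4   68. ] [517.26279415 519.78980153]
side 2 73 [ 586.1 -115.9   67.3] [584.62679706 587.63747707]
scene 0 604 [ 522.5 -136.7   62.9] [520.19271465 524.7402649 ]
scene 2 575 [ 591.2 -143.7   65.7] [588.97284231 593.3534108 ]
```

servo_tool --commands "-15 0 0 0 3 0 -1;-25 0 10 0 1 0 -1;-30 0 30 0 0 0 -1;-20 10 50 0 0 0 -1;-20 25 40 0 0 0 -1"

```text
clock: 3.88
ee_pos: [465.8, -105.7, 194.1]
tool_rot: [-0.003, 0.998, 0.003, -0.069]
ft_force: [1.1, 0.4, 0.7]
grip_width: 0.002
```

Travel was only about 68 mm, so the tray may not have started at 0. I straighten the tool, then measure the gap to the stop with the arm out of the way.

servo_tool --commands "0 20 10 0 -8 0 -1;0 20 0 0 0 0 -1;0 0 0 0 0 0 -1"

```text
clock: 4.25
ee_pos: [470.6, -63.6, 210.3]
tool_rot: [-0.002, 1.0, 0.005, 0.01]
ft_force: [-0.8, 0.7, 1.1]
grip_width: -0.002
```

Run:
```python
from station import readout, vision
from h import *
o=readout.get_obs();print(o['clock'],o['ee_pos'],o['tool_rot'])
p,d=vision.grab_frame('scene'); np.savez("scene3.npz",p=p,d=d)
q=p[150:260,110:240,::-1]
cv2.imwrite("pics/scene3.png",cv2.resize(q,None,fx=6,fy=5,interpolation=cv2.INTER_CUBIC))
c=np.load("scenecal.npz");W=world(d,c);h=cv2.cvtColor(p,cv2.COLOR_RGB2HSV)
W0=world(np.load("scene0.npz")['d'],c);h0=cv2.cvtColor(np.load("scene0.npz")['p'],cv2.COLOR_RGB2HSV)
# columns along lines crossing tray -> stop
for name,WW,hh in (('0',W0,h0),('3',W,h)):
  m=(abs(WW[...,1]+140)<8)&(WW[...,0]>500)&(WW[...,0]<760)
  v,u=np.where(m); o=np.argsort(WW[m][:,0])[::3]
  print(name,[tuple(int(t) for t in WW[v[i],u[i]][[0,2]])+tuple(int(t) for t in hh[v[i],u[i]]) for i in o])
```

```text
4.25 [470.60853684 -63.59196337 210.27630885] [-0.00165148  0.99993529  0.00458444  0.01027938]
0 [(516, 30, 14, 255, 133), (517, 90, 13, 216, 164), (519, 65, 14, 255, 131), (520, 45, 13, 255, 130), (520, 28, 14, 255, 127), (520, 85, 14, 255, 155), (520, 43, 14, 255, 132), (521, 64, 14, 255, 133), (521, 67, 14, 255, 133), (521, 30, 13, 255, 129), (521, 39, 13, 255, 132), (521, 64, 14, 255, 130), (522, 25, 14, 190, 113), (522, 76, 14, 255, 133), (522, 49, 13, 255, 133), (522, 77, 13, 242, 134), (522, 81, 14, 255, 135), (522, 43, 14, 255, 130), (522, 62, 14, 255, 134), (522, 42, 13, 234, 134), (522, 62, 14, 249, 134), (522, 27, 14, 209, 122), (522, 71, 15, 255, 132), (522, 37, 13, 245, 132), (522, 75, 14, 255, 133), (522, 52, 14, 244, 134), (522, 69, 14, 249, 133), (522, 64, 14, 255, 132), (523, 67, 13, 255, 131), (523, 26, 15, 177, 108), (523, 24, 20, 159, 90), (523, 56, 14, 255, 132), (523, 33, 13, 245, 134), (523, 81, 14, 255, 131), (524, 25, 17, 159, 101), (524, 33, 14, 255, 129), (524, 23, 28, 116, 81), (524, 37, 14, 253, 129), (524, 23, 37, 85, 81), (525, 56, 14, 253, 132), (525,
[... 6601 characters left out ...]
1, 11, 13, 159, 136), (731, 13, 14, 157, 135), (732, 4, 15, 148, 114), (733, 11, 14, 163, 130), (734, 3, 14, 144, 117), (735, 11, 14, 156, 124), (735, 13, 14, 157, 130), (735, 3, 13, 137, 119), (735, 0, 14, 149, 132), (736, 9, 15, 153, 117), (736, 11, 14, 159, 120), (737, 13, 14, 154, 124), (737, 0, 14, 148, 140), (738, 9, 13, 149, 115), (739, 1, 15, 153, 143), (741, 3, 14, 151, 144), (742, 1, 14, 146, 147), (744, 0, 14, 146, 150), (745, 2, 15, 150, 148), (747, 0, 15, 147, 146), (748, 0, 15, 152, 146), (749, -1, 15, 152, 143), (751, 1, 14, 150, 148), (752, 4, 14, 148, 146), (754, 1, 14, 149, 145), (755, 4, 15, 151, 144), (757, 2, 14, 148, 146), (758, 0, 15, 153, 145), (759, 1, 15, 152, 148)]
```

View pics/scene3.png

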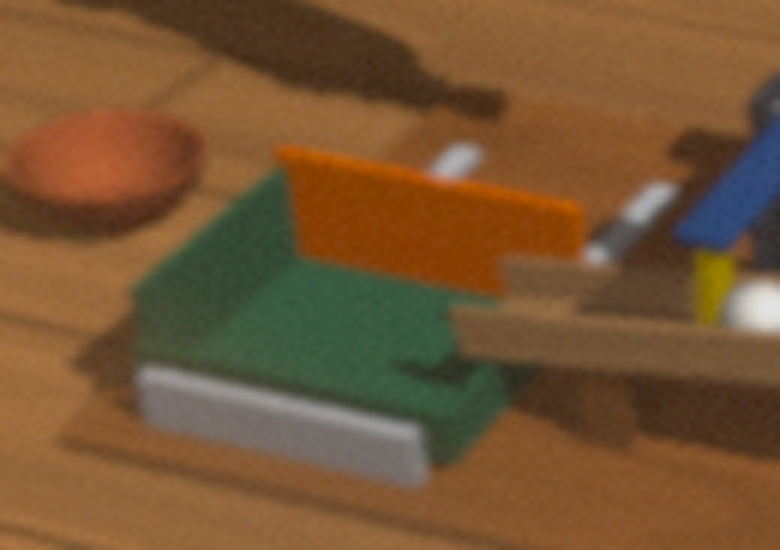

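The front wall (x≈707) meets the stop (711–719), and the tray's inner centre (~650) matches the chute line at 649. So it is home, and it had started partway in. The gate is shut. Now I move above the pad.

servo_tool --commands "-8 40 0 0 1 0 -1;-15 35 0 0 0 0 -1;0 0 0 0 0 0 -1;0 0 -20 0 0 0 -1"

```text
clock: 4.8
ee_pos: [451.5, 7.6, 190.3]
tool_rot: [-0.001, 1.0, 0.001, 0.003]
ft_force: [-0.1, 0.1, -0.6]
grip_width: 0.002
```

servo_tool --commands "-6 7 -10 0 0 0 -1;-1 0 -12 0 0 0 -1;0 0 -10 0 0 0 -1;0 0 -8 0 0 0 -1"

```text
clock: 5.3
ee_pos: [444.3, 12.2, 147.3]
tool_rot: [-0.001, 1.0, -0.002, 0.001]
ft_force: [-2.5, 1.7, 2.3]
grip_width: 0.001
```

Contact: 2.3 N at z 147. I continue to the stop without pausing.

servo_tool --commands "0 1 -12 0 0 0 -1;0 0 -12 0 0 0 -1;0 0 -8 0 0 0 -1;0 0 -5 0 0 0 -1"

```text
clock: 5.8
ee_pos: [448.0, 12.6, 118.2]
tool_rot: [0.002, 1.0, -0.002, 0.004]
ft_force: [-29.5, -1.0, 85.4]
grip_width: -0.001
```

I'm hard on the stop at 85 N, so I ease off slightly and hold while the balls roll.

servo_tool --commands "-1 0 1 0 0 0 -1;0 0 0 0 0 0 -1"

```text
clock: 6.05
ee_pos: [446.5, 12.5, 123.6]
tool_rot: [0.003, 1.0, -0.002, 0.004]
ft_force: [-3.6, -0.5, 5.0]
grip_width: -0.0
```

Run:
```python
from station import readout, vision
import cv2
o=readout.get_obs();print(o['clock'],o['ee_pos'],o['ft_force'])
p,d=vision.grab_frame('scene'); cv2.imwrite("pics/scene4.png",cv2.resize(p[120:280,110:330,::-1],None,fx=3,fy=3))
print(readout.get_obs()['ft_force'])
```

```text
6.05 [446.53003601  12.53725398 123.60658204] [-3.58120433 -0.51459903  4.96323745]
[-3.69308959 -0.37019558  9.13672995]
```

View pics/scene4.png

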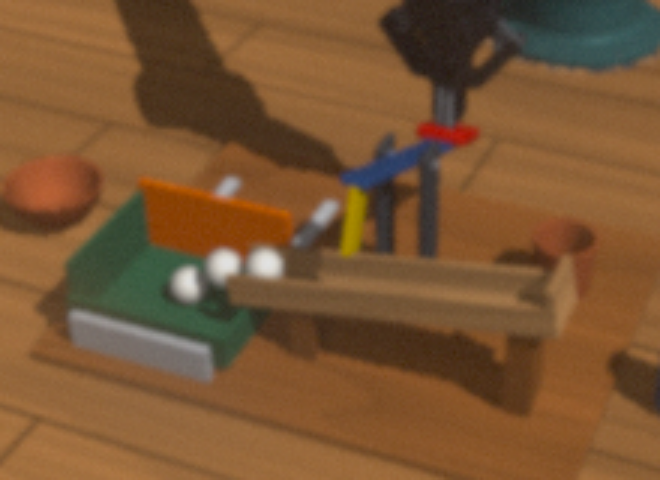

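The gate is raised. The three balls are already past it, two entering the tray and the last one at the spout. I hold a bit longer, keeping light pressure.

servo_tool --commands "0 0 0 0 0 0 -1;0 0 -1 0 0 0 -1;0 0 0 0 0 0 -1;0 0 0 0 0 0 -1;0 0 -1 0 0 0 -1;0 0 0 0 0 0 -1"

```text
clock: 6.85
ee_pos: [446.6, 12.5, 123.1]
tool_rot: [0.004, 1.0, -0.002, 0.004]
ft_force: [-5.3, 0.5, 11.1]
grip_width: 0.001
```

Run:
```python
from station import readout, vision
import cv2
o=readout.get_obs();print(o['clock'],o['ee_pos'],o['ft_force'])
p,d=vision.grab_frame('scene'); cv2.imwrite("pics/scene5.png",cv2.resize(p[120:280,110:330,::-1],None,fx=3,fy=3))
```

```text
6.85 [446.60048518  12.53454504 123.09379746] [-5.2772177   0.46507456 11.05973425]
```

View pics/scene5.png

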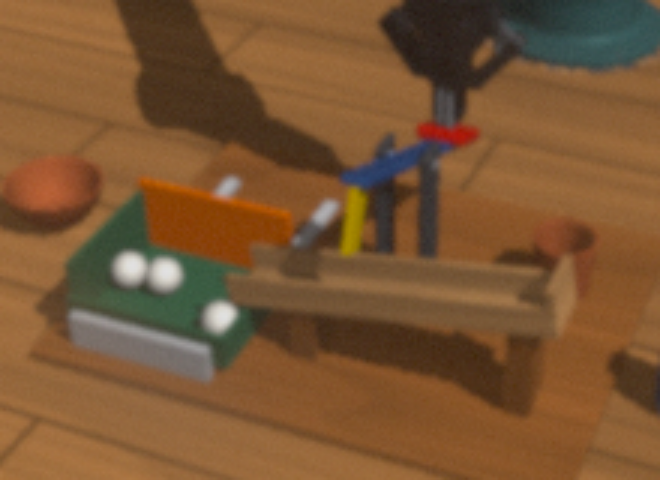

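All three balls are in the tray, at about (130,268), (165,275) and (220,317). I release gently upward.

servo_tool --commands "0 0 10 0 0 0 -1;0 0 12 0 0 0 -1;0 0 12 0 0 0 -1;0 0 25 0 0 0 -1;0 0 40 0 0 0 -1;0 0 30 0 0 0 -1;0 0 0 0 0 0 -1;0 0 0 0 0 0 -1"

```text
clock: 7.9
ee_pos: [448.5, 13.5, 258.3]
tool_rot: [0.004, 1.0, -0.001, 0.008]
ft_force: [-0.2, -0.1, -0.9]
grip_width: -0.003
```

servo_tool --commands "0 0 0 0 0 0 -1;0 0 0 0 0 0 -1;0 0 0 0 0 0 -1;0 0 0 0 0 0 -1;0 0 0 0 0 0 -1;0 0 0 0 0 0 -1;0 0 0 0 0 0 -1;0 0 0 0 0 0 -1"

```text
clock: 8.9
ee_pos: [447.3, 13.5, 255.6]
tool_rot: [0.003, 1.0, -0.001, 0.005]
ft_force: [0.5, -0.2, -0.9]
grip_width: 0.002
```

Run:
```python
from station import readout, vision
from h import *
o=readout.get_obs();print(o['clock'],o['ee_pos'],o['ft_force'])
c=np.load("scenecal.npz")
for k in (0,1):
  p,d=vision.grab_frame('scene'); W=world(d,c); h=cv2.cvtColor(p,cv2.COLOR_RGB2HSV)
  m=(h[...,1]<60)&(h[...,2]>165)&(W[...,1]<60)&(W[...,1]>-220)&(W[...,0]>560)&(W[...,0]<705)&(W[...,2]>25)
  n,l,s,ce=cv2.connectedComponentsWithStats(m.astype(np.uint8))
  print([(s[i].tolist(),np.round(np.nanmedian(W[l==i],0))) for i in range(1,n) if s[i,4]>15])
  for a,b in ((460,'pad'),):
    m2=((h[...,0]<5)|(h[...,0]>175))&(h[...,1]>200)&(W[...,2]>90)&(W[...,2]<180)&(W[...,0]<500); print('pad',np.round(np.nanmedian(W[m2],0)))
  m3=(h[...,0]>=8)&(h[...,0]<=17)&(h[...,1]>225)&(W[...,2]>40)&(W[...,2]<84)&(W[...,1]<-60)&(W[...,1]>-220); print('plate',np.nanmedian(W[m3],0))
cv2.imwrite("pics/scene6.png",cv2.resize(p[120:280,110:370,::-1],None,fx=3,fy=3))
```

```text
8.9 [447.33253418  13.50566831 255.63904912] [ 0.45181387 -0.24813328 -0.88403962]
[([149, 205, 10, 9, 67], array([ 654., -181.,   49.])), ([160, 206, 10, 10, 73], array([ 649., -152.,   48.])), ([179, 221, 9, 9, 62], array([682., -83.,  50.]))]
pad [454.  16. 153.]
plate [ 591.15775753 -142.09948273   66.1013654 ]
[([149, 204, 10, 10, 72], array([ 654., -181.,   49.])), ([160, 206, 10, 10, 74], array([ 650., -151.,   49.])), ([179, 221, 9, 9, 63], array([681., -84.,  50.]))]
pad [452.  16. 153.]
plate [ 591.071375   -142.09631918   65.88096342]
```

View pics/scene6.png

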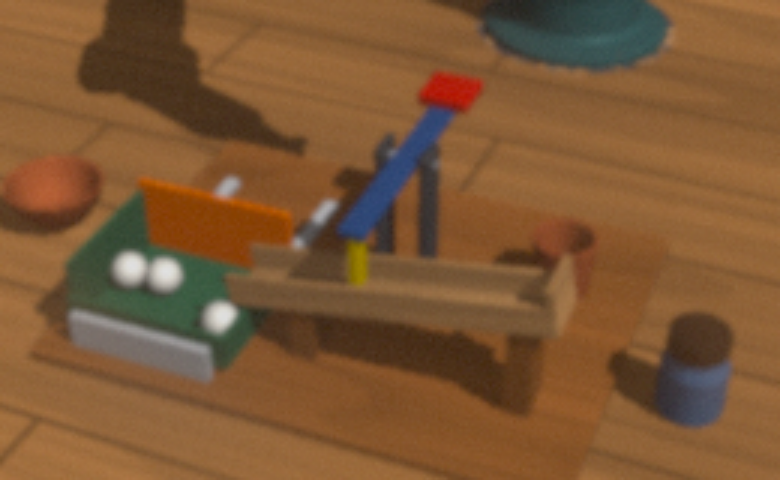

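The balls are at rest in the tray, the gate is shut, the tray is home, and the bystanders stand where they were. I hand in.

```bash
python3 -c "
from station import manip
print(manip.hand_in())"
```

```text
the job is handed in; nothing more can be done
None
```

I pushed the tray home by its orange plate, then pressed the red pad to its stop and held it until all three balls were in the tray. I then let go and handed the job in at about 9 s; no verdict was reported.

**Last checks, from the scene camera:**
- **Balls:** all three lie inside the tray, within 1 mm of the same place in two pictures taken 0.05 s apart.
- **Tray:** the front wall is within a few mm of the end stop.
- **Lever:** the pad is back at its rest height (about 153 mm measured, 151 mm nominal), and the gate is down in the chute.
- **Cup, jar and bowl:** they look unmoved. I judged this by eye and did not measure it.
- **Robot:** the arm is clear, about 100 mm above the pad.

**Two things did not go as expected:**
- **Tray travel:** the tray moved only about 68–70 mm, not 110 mm. It must have started partway in, because the front wall meets the stop and the tray's middle lines up with the chute.
- **Pressing force:** pressing the lever onto its stop briefly read 85 N at the wrist, under the 120 N limit. I eased it to 5–11 N straight away for the hold.

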